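# Unbolt the dust cabinet and push its sash up to the set working height

### The arm

A 6-joint arm with a two-finger parallel gripper is mounted at the origin on a cart in front of the work surface, level with it; the furniture and walls round the work are solid. World frame = base frame: x ahead of the robot, y to its left, z up, the work surface at z = 0. Lengths are in m, angles in rad, forces in N, time in s.
With the tool pointing down it reaches from about 0.35 to 0.85 m from the base axis. Payload 8.1 kg.
Tool frame: the origin (TCP) lies at the centre of the arm's flange, where the gripper is bolted on; the fingertips stand 186 mm ahead of it and the grasp point (between the pads) lies 167 mm ahead of it (robot.grasp_offset is the distance from the TCP to the grasp point, in m); z points along the fingers, y is the line along which they close (so a half turn about z gives the same grasp; the last joint's range is limited). The gripper opens to 93 mm and grips with 3 to 60 N. Pads are 15 mm wide; open, the fingers measure 128 mm over their backs; the gripper's body (75 mm by 188 mm) begins 65 mm behind the grasp point.
Start: joints at [1.145, 0.13, 1.488, -0, 1.523, -0.085], TCP at [0.201, 0.566, 0.405] pointing down, gripper open.
Joint ranges: [-2.96, 2.96], [-0.89, 2.26], [0.02, 2.5], [-1.34, 4.48], [0, 2.73], [-2.66, 2.66]. Speed limits (rad/s): [2.39, 2.39, 2.79, 3.14, 3.14, 3.14].

### API

Orientations are given as a rotation vector (axis times angle).
In Python, from plant import robot gives the robot as it stands.
- The arm moves only by the tool drive_tool, never from a script. Its argument "moves" is one flat list of numbers, 7 for each row, row after row: the finger opening in mm, from 0 to 93, then the shift along the tool's x, y, z in mm, then the turn, a rotation vector about the tool's x, y, z in degrees. A call has 1 to 8 rows; each row shifts and turns the commanded pose from where the row before left it, along the tool's axes as they then stand; what a row does not reach is not made up. A row lasts 1/10 s, in which the tool goes at most 50 mm and 8.59 degrees, less where a joint would pass 70% of its speed; a pose out of reach is approached as far as the arm can. A call is refused whole if a number of a shift passes 50 or a number of a turn 8.59, either way. A call with a gripper value outside its range is refused whole. The fingers move at their own pace and stop on an object; "grip_force" is the grip in N (left out, the last holds). Time passes only in rows, so rows that do not move let the fingers close. It gives the time, the measured TCP pose, the force, the opening and the grip force at its end, in the units of the state.
- robot.read_state(): the state, without advancing time (a new reading comes with each control period).
- robot.read_camera(name): name is "scene" or "top" or "wrist"; returns a dict with "color" (400x640x3 uint8, red, green, blue), "depth" (400x640 float32, m along the optical axis (not along the pixel's ray), 0 where there is no reading), "mtx" (3x3 intrinsics, pixels), "R" (3x3) and "t" (3): a world point X has camera coordinates R X + t. Camera axes: x right, y down, z forward; pixel columns grow to the right and rows downward; lengths in m; the calibration is good to about 2 mm. A picture is of the moment at which its call begins.
- robot.close_job(): hands the job in; it is judged then, once.
The state is a dict: "t": time; "q": joint angles; "dq": joint speeds; "joint_torque": joint torques, N m; "tool_pos": TCP position; "orientation": TCP orientation; "force": force on the tool from outside, world axes, zero at the start; "wrist_torque": the same for the moment, N m; "opening": finger opening in m; "gripper_force": force on a finger pad.
Only numpy, scipy, OpenCV 4.12 (cv2) and the standard library are available. Lean on these libraries where they do the work, as an engineer would, in place of code of your own. Each camera call takes 0.05 s, during which the arm holds its last target. There are 200 camera calls.

### The job

Open the pigment dust cabinet without gripping anything: with the fingertips push the bolt on its right-hand post sideways until fully withdrawn, then push the counterweighted sash up from beneath its lip until the top edge of its bottom rail is level with the tip of the pointer on the left-hand post, and take the hand away. Never pinch the bolt's knob or the lip; leave the pointer, flask, dropper bottle, petri dish and loupe as they stand.

Things in the scene. Friction and masses are not known exactly. Their poses are not given: they have to be found in the camera images.
- hood: Fixed dust cabinet, 180 deep x 320 wide x 540 high mm. Origin at desk level, midway across, 110 behind the post fronts; x points into it (front is -x), y to its left, z up; turned -0.25 to 0.12 rad. (hood) = mm in this frame. Front posts |y| 110 to 160, front x -110. Plinth front x -105, below z 72. Only lip, keeper, bolt, pointer stand out past x -110; below the lip is free.
- sash (a joint): Height of the sash above closed, m: 0 closed (every start), 0.165 top stop. Slides straight up between the posts; a counterweight balances it, so it stays where left; 2 to 4 N up moves it. Clear pane in an aluminium frame; bottom rail 216 wide x 30 high x 18 thick mm, front x -108, z 85 to 115 closed (hood). The shot bolt blocks it.
- lip_under (a point): Middle of the lower front edge of the finger lip, an aluminium ledge 130 wide (y -65 to 65) x 12 thick mm that stands 40 mm out of the rail towards the robot (x -148 to -108), underside at the rail's bottom, z 85 closed (hood). Axes as hood. Fingers tilted about 45 degrees, pointing forward and down, raise it with their upper side under this edge.
- rail_edge (a point): On the top front edge of the sash's bottom rail near its left end (hood x -108, y 100; z 115 closed): this edge must come level with the pointer tip. Moves with the sash; 30 mm higher than lip_under.
- pointer_tip (a point): Tip of the pointer marking the working height: dark steel block 28 wide x 18 high x 12 thick mm with a black thumbscrew, clamped on the scale of the left-hand front post, its flat point towards the sash; tip at hood x -114, y 105. Set 80 to 145 mm above the closed rail edge. Axes as hood. Stays put unless struck hard.
- height_pointer (a joint): Setting of the pointer, m: 0 is 80 mm above the closed sash's rail edge; 0.065 at the top. Not to be changed.
- bolt (a joint): Travel of the bolt, m: 0 shot (starts 0 to 0.004), 0.028 fully withdrawn, at its stop. Slides along the right-hand post to the cabinet's right (hood -y); 2 to 3 N moves it, stays where left. Its 10 mm rod passes through a steel keeper on the sash rail (hood y -104 to -86, out to x -126, z 85 to 122 closed); clear of it from 0.020.
- bolt_knob (a point): On the axis of the bolt's stud: 10 mm thick (12 wide), black at its end, standing out towards the robot (hood x -120 to -168, z 111; this point x -150; y -122 shot, -150 withdrawn). Push it from its +y side. The bolt's steel guides stand out only to x -124; the keeper is 18 mm to its left, the lip's end 57 mm.
- erlenmeyer: Bystander: corked conical flask, 61 x 61 x 97 mm, on the desk at the front left. Origin at the centre of its base.
- dropper_bottle: Bystander: amber dropper bottle, 33 x 33 x 100 mm, on the desk left of the cabinet. Origin at the centre of its base.
- petri_dish: Bystander: glass petri dish, 66 mm across, 15 mm high, on the desk in front of the cabinet. Origin at the centre of its base.
- loupe: Bystander: black loupe, 37 mm across, 29 mm high, on the desk in front of the cabinet's right part. Origin at the centre of its base.

How it is judged:
On the way, in this order (a step that is already met when the one before it is completed fails the run):
1. the bolt is withdrawn clear of the sash (value of joint bolt above 0.022 m), for 0.2 s.
2. the sash is pushed up by the fingers beneath its lip (value of joint sash above 0.03 m and contact force between the fingers and lip_underside above 0.5 N), for 0.2 s.
At the end, for the whole second after the job is handed in: The bolt is withdrawn (at least 22 of 28 mm), the top edge of the sash's bottom rail is within 7 mm of the height of the pointer tip, the sash is at rest and the bystanders stand upright (z of rail_edge in the frame of pointer_tip between -0.007 and 0.007 m and value of joint bolt above 0.022 m and velocity of joint sash between -0.005 and 0.005 m/s and angle between each of erlenmeyer, dropper_bottle, petri_dish, loupe's own z axis and vertical below 0.15 rad); the robot touches nothing.
It fails at once if the lip is pinched (pressed from above and below at once) (contact force between the fingers and lip_underside above 1 N and contact force between the fingers and lip_top above 1 N).
It fails at once if the bolt's knob is pinched (pressed from both sides at once) (contact force between the fingers and stud_right_side above 1 N and contact force between the fingers and stud_left_side above 1 N).
It fails at once if the pointer's setting is changed (tip moved more than 4 mm) (distance of pointer_tip from where it was at the start of the episode above 0.004 m).
It fails at once if the flask, dropper bottle, petri dish or loupe is moved (more than 20 mm) (distance of any of erlenmeyer, dropper_bottle, petri_dish, loupe from where it was at the start of the episode above 0.02 m).
It also fails if it takes over 53 s, if anything falls off the work surface, if the arm or the gripper's body presses on something with over 40 N, if the wrist force passes 120 N, or if a joint passes its speed limit or range.

## Working session

There is one attempt and no reset: what is moved stays moved. The work goes in short steps, Python scripts to look and compute and a tool call to move; the robot and the scene stay as the last step left them, time stands still between calls to the robot, and variables do not carry over. Pictures are saved under pics/ and viewed, at most 10 in all, crops included, and the job is handed in when it is done.

Besides the shell and the picture viewer there is one more tool, called after "Call:" as a command line: name --argument value ..., lists and objects as JSON in quotes. drive_tool: Moves the arm, as the interface text tells. Its arguments: {"type":"object","properties":{"moves":{"type":"array","items":{"type":"number"}},"grip_force":{"type":"number"}},"required":["moves"]}

```bash
mkdir -p pics; ls
python3 - <<'E'
from plant import robot
import cv2,numpy as np
for n in ["scene","top"]:
    c=robot.read_camera(n); np.savez(f"pics/{n}0.npz",**c); cv2.imwrite(f"pics/{n}0.png",c["color"][:,:,::-1])
    print(n,c["mtx"].round(1).tolist(),(-c["R"].T@c["t"]).round(3),c["R"].round(3).tolist())
s=robot.read_state();print(s)
E
```

```text
pics
scene [[483.5, 0.0, 325.0], [0.0, 483.5, 190.5], [0.0, 0.0, 1.0]] [ 0.873 -0.34   1.038] [[0.709, 0.705, 0.007], [0.618, -0.617, -0.488], [-0.34, 0.35, -0.873]]
top [[412.5, 0.0, 327.3], [0.0, 412.5, 200.6], [0.0, 0.0, 1.0]] [ 0.022 -0.206  0.848] [[0.348, -0.938, 0.0], [-0.752, -0.279, -0.597], [0.559, 0.207, -0.802]]
{'t': 0.1, 'q': array([ 1.14461263e+00,  1.31095478e-01,  1.48914994e+00, -1.25245497e-05,
        1.52298659e+00, -8.53789250e-02]), 'dq': array([ 0.00044923, -0.00023669, -0.00025166, -0.00092119,  0.00185697,
        0.00027644]), 'joint_torque': array([ 1.39421063e-03, -5.61341035e+01, -4.93093801e+01,  7.67986849e-02,
        2.90453184e-02, -5.89867500e-05]), 'tool_pos': array([0.20043493, 0.56532237, 0.40379744]), 'orientation': array([-5.32678492e-01, -3.09569410e+00,  2.49597700e-03]), 'force': array([-0.27421593, -0.38498985,  0.36306216]), 'wrist_torque': array([-0.06205831, -0.02777916,  0.04137089]), 'gripper_force': 0.0, 'opening': 0.09286482393396354}
```

View pics/scene0.png

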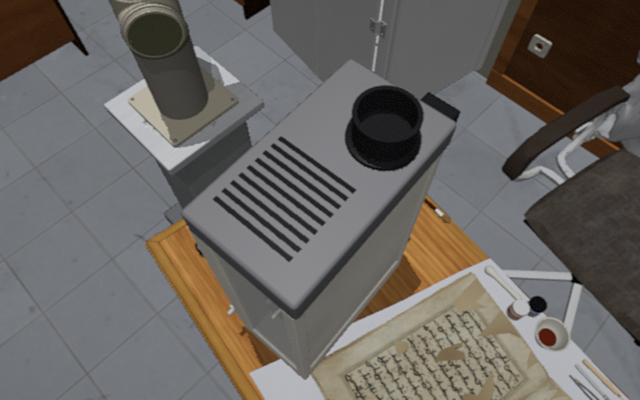

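View pics/top0.png

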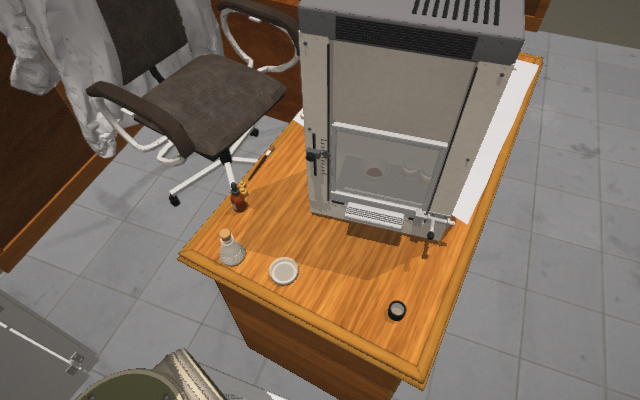

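Top view: cabinet front, lip near (375,216), bolt knob near (431,235), pointer near (317,155), flask (231,250), bottle (239,198), dish (284,271), loupe (397,311). Now a zoom, and the depth cloud.

```bash
cat > h.py <<'E'
import numpy as np,cv2
def cloud(c):
    d=c["depth"]; v,u=np.indices(d.shape); K=c["mtx"]
    P=np.stack([(u-K[0,2])/K[0,0]*d,(v-K[1,2])/K[1,1]*d,d],-1)
    return (P-c["t"])@c["R"]
def ray(c,u,v):
    o=-c["R"].T@c["t"]; return o,c["R"].T@np.linalg.solve(c["mtx"],[u,v,1.])
E
python3 - <<'E'
from h import *
c=dict(np.load("pics/top0.npz")); W=cloud(c)
im=c["color"][:,:,::-1]
cv2.imwrite("pics/z1.png",cv2.resize(im[120:270,290:470],None,fx=4.2,fy=4,interpolation=cv2.INTER_CUBIC))
for n,(u,v) in dict(postL=(318,110),postL2=(316,190),postR=(490,110),postR2=(460,190),lip=(375,216),lip2=(375,222),knob=(431,235),ptr=(317,155),flask=(231,250),bot=(239,198),dish=(284,271),loupe=(397,311),desk=(330,300)).items(): print(n,W[v,u].round(3))
m=np.zeros(W.shape[:2],bool); m[70:200,305:330]=1; m[70:200,450:510]=1
m&=(W[...,2]>.13)&(W[...,2]<.45)&(c["depth"]>0)
P=W[m]
# RANSAC vertical plane in xy
best=None;rng=np.random.default_rng(0)
for _ in range(800):
    a,b=P[rng.choice(len(P),2,False),:2]; n=np.array([a[1]-b[1],b[0]-a[0]]); L=np.linalg.norm(n)
    if L<.1: continue
    n/=L; k=abs((P[:,:2]-a)@n)<.002
    if best is None or k.sum()>best.sum(): best=k
Q=P[best]; mu=Q[:,:2].mean(0); w,V=np.linalg.eigh(np.cov((Q[:,:2]-mu).T)); n=V[:,0]*np.sign(V[0,0]); print(best.sum(),len(P),n,mu,w**.5)
l=np.array([-n[1],n[0]]); s=(Q[:,:2]-mu)@l; print("yaw",np.arctan2(n[1],n[0]),s.min(),s.max(),np.histogram(s,20))
E
```

```text
postL [0.553 0.009 0.35 ]
postL2 [0.553 0.019 0.112]
postR [ 0.578 -0.271  0.414]
postR2 [ 0.579 -0.276  0.212]
lip [ 0.54  -0.125  0.099]
lip2 [ 0.53  -0.129  0.092]
knob [ 0.522 -0.25   0.117]
ptr [0.542 0.009 0.243]
flask [0.376 0.153 0.049]
bot [0.51  0.203 0.052]
dish [0.385 0.032 0.015]
loupe [ 0.378 -0.228  0.025]
desk [ 0.362 -0.086  0.   ]
5125 6540 [0.99636925 0.08513703] [ 0.56614775 -0.13163159] [0.00087857 0.13505575]
yaw 0.08524021655900674 -0.14773013450425035 0.1713458051865649 (array([1007,  955,  719,   65,    0,    0,    0,    0,    0,    0,    0,
          0,    0,    0,    0,    0,  128,  832,  798,  621]), array([-0.14773013, -0.13177634, -0.11582254, -0.09986874, -0.08391495,
       -0.06796115, -0.05200735, -0.03605356, -0.02009976, -0.00414596,
        0.01180784,  0.02776163,  0.04371543,  0.05966923,  0.07562302,
        0.09157682,  0.10753062,  0.12348441,  0.13943821,  0.15539201,
        0.17134581]))
```

View pics/z1.png

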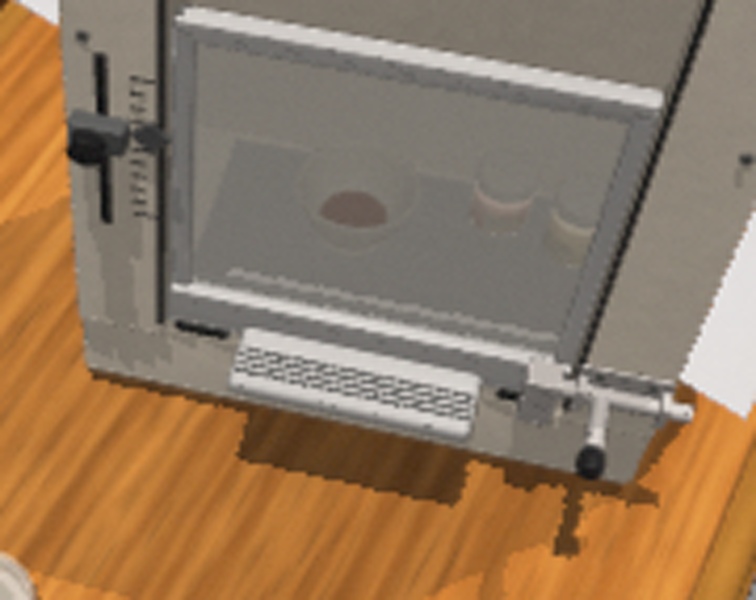

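The zoom shows the pointer's flat dark tip near crop (160,138) = pixel (328,154.5), the white rail top edge near (185,288), the lip in the middle and the knob at crop (592,460) = pixel (431,235), the rod through the keeper.

```bash
cat >> h.py <<'E'
yaw=.0852; n=np.array([np.cos(yaw),np.sin(yaw)]); l=np.array([-n[1],n[0]])
O=np.array([.56615,-.13163])+.0118*l+.11*n
def toh(p): p=np.asarray(p); d=p[...,:2]-O; return np.stack([d@n,d@l,p[...,2]],-1)*1000
def tow(h): h=np.asarray(h)/1000; return np.r_[O+h[0]*n+h[1]*l,h[2]]
def cast(c,u,v,hx):
    o,d=ray(c,u,v); a=toh(o); b=toh(o+d)-a; return a+b*(hx-a[0])/b[0]
E
python3 - <<'E'
from h import *
c=dict(np.load("pics/top0.npz")); W=cloud(c); H=toh(W)
print("O",O)
for v in range(148,164):
  print(v,[(tuple(H[v,u].round().astype(int)),int(c["color"][v,u].mean())) for u in range(322,331,1)])
print("tip",cast(c,328,154.5,-114)); print("rail",[(u,v,cast(c,u,v,-108).round(1)) for u,v in [(334,191),(334,193),(334,195)]])
print([c["color"][v,334].tolist() for v in range(186,200)])
for u,v in [(375,216),(345,210),(403,227),(431,235),(432,222),(431,230),(418,217)]: print(u,v,H[v,u].round())
for nm,hp in dict(lipL=(-148,65,97),lipR=(-148,-65,97),knob=(-168,-122,111)).items():
    q=c["R"]@tow(hp)+c["t"]; q=c["mtx"]@q; print(nm,q[:2]/q[2], tow(hp))
E
```

```text
O [ 0.67474685 -0.11051214]
148 [((np.int64(-110), np.int64(123), np.int64(253)), 112), ((np.int64(-110), np.int64(121), np.int64(253)), 116), ((np.int64(-111), np.int64(119), np.int64(254)), 131), ((np.int64(-109), np.int64(118), np.int64(253)), 135), ((np.int64(-108), np.int64(116), np.int64(253)), 129), ((np.int64(-111), np.int64(113), np.int64(257)), 76), ((np.int64(-112), np.int64(111), np.int64(258)), 37), ((np.int64(-107), np.int64(110), np.int64(254)), 70), ((np.int64(-98), np.int64(110), np.int64(244)), 102)]
149 [((np.int64(-110), np.int64(124), np.int64(249)), 116), ((np.int64(-111), np.int64(121), np.int64(251)), 118), ((np.int64(-111), np.int64(119), np.int64(252)), 123), ((np.int64(-110), np.int64(117), np.int64(252)), 135), ((np.int64(-108), np.int64(116), np.int64(250)), 130), ((np.int64(-109), np.int64(113), np.int64(252)), 76), ((np.int64(-112), np.int64(111), np.int64(256)), 36), ((np.int64(-106), np.int64(110), np.int64(250)), 68), ((np.int64(-99), np.int64(110), np.int64(242)), 101)]
150 [((np.int64(-111), np.int64(123), np.int64(248)), 77), ((np.int64(-110), np.
[... 6950 characters left out ...]
3.1])), (334, 195, array([-108. ,   97.4,  105.7]))]
[[115, 111, 109], [114, 111, 109], [114, 112, 108], [115, 112, 110], [111, 108, 106], [166, 162, 158], [202, 197, 194], [135, 132, 130], [117, 114, 110], [115, 112, 109], [116, 112, 110], [115, 111, 110], [110, 108, 105], [110, 107, 105]]
375 216 [-135.   -3.   99.]
345 210 [-105.   71.   53.]
403 227 [-103.  -70.   35.]
431 235 [-164. -126.  117.]
432 222 [-130. -124.  117.]
431 230 [-151. -124.  116.]
418 217 [-126.  -94.  117.]
lipL [343.43091115 214.33268494] [ 0.52175239 -0.05834226  0.097     ]
lipR [401.74101885 227.51600582] [ 0.532815   -0.18787071  0.097     ]
knob [428.27707761 237.77095813] [ 0.51773807 -0.24636589  0.111     ]
```

Run:
```python
from h import *
from scipy.spatial.transform import Rotation as R
from plant import robot
s=robot.read_state()
def f(q,th=None):
    th=q[1]+q[2] if th is None else th
    return R.from_euler('ZYZYZ',[q[0],th,q[3],q[4],q[5]+np.pi/2])
print((f(s['q']).inv()*R.from_rotvec(s['orientation'])).as_rotvec().round(3))
for sg in (1,-1):
  Y=np.array([0,sg,0]);Z=np.array([1,0,-1])/2**.5
  T=R.from_euler('Z',yaw)*R.from_matrix(np.c_[np.cross(Y,Z),Y,Z])
  for q1 in (-.55,-.3):
    for th in (1.6,2.0):
      e=(R.from_euler('ZY',[q1,th]).inv()*T).as_euler('ZYZ'); print(sg,q1,th,(e-[0,0,np.pi/2]).round(2))
for h in [(-145,-94,100),(-137,0,70)]:
  tip=tow(h); print(tip, tip-.186*(R.from_euler('Z',yaw).apply(Z)))
```

```text
Traceback (most recent call last):
  File "scipy/spatial/transform/_rotation.pyx", line 1413, in scipy.spatial.transform._rotation.Rotation.from_euler
ValueError: Expected axis specification to be a non-empty string of upto 3 characters, got ZYZYZ
```

Run:
```python
from h import *
from scipy.spatial.transform import Rotation as R
from plant import robot
s=robot.read_state();q=s['q']
F=R.from_euler('ZY',[q[0],q[1]+q[2]])*R.from_euler('ZYZ',[q[3],q[4],q[5]+np.pi/2])
print((F.inv()*R.from_rotvec(s['orientation'])).as_rotvec().round(3))
for sg in (1,-1):
  Y=np.array([0,sg,0]);Z=np.array([1,0,-1])/2**.5
  T=R.from_euler('Z',yaw)*R.from_matrix(np.c_[np.cross(Y,Z),Y,Z])
  for q1 in (-.55,-.3):
    for th in (1.6,2.0):
      e=(R.from_euler('ZY',[q1,th]).inv()*T).as_euler('ZYZ'); print(sg,q1,th,(e-[0,0,np.pi/2]).round(2))
for h in [(-145,-94,100),(-137,0,70)]:
  tip=tow(h); print(tip, tip-.186*(R.from_euler('Z',yaw).apply(Z)))
```

```text
[-0.  0. -0.]
1 -0.55 1.6 [ 0.55  0.94 -2.4 ]
1 -0.55 2.0 [ 0.8   0.62 -2.75]
1 -0.3 1.6 [ 0.37  0.83 -2.11]
1 -0.3 2.0 [ 0.62  0.47 -2.42]
-1 -0.55 1.6 [0.55 0.94 0.75]
-1 -0.55 2.0 [0.8  0.62 0.39]
-1 -0.3 1.6 [0.37 0.83 1.04]
-1 -0.3 2.0 [0.62 0.47 0.72]
[ 0.53827193 -0.21651023  0.1       ] [ 0.40722714 -0.22770234  0.23152186]
[ 0.53824379 -0.12217042  0.07      ] [ 0.407199   -0.13336253  0.20152186]
```

```bash
cat >> h.py <<'E'
from scipy.spatial.transform import Rotation as R
def rows(p0,R0,poses,op=0,rt=1):
    out=[]; p,q=np.array(p0)*1000,R0
    for P,Q in poses:
        d=q.inv().apply(np.array(P)*1000-p).round(rt); w=np.degrees((q.inv()*Q).as_rotvec()).round(1)
        out.append([op,*d,*w]); p=p+q.apply(d); q=q*R.from_rotvec(np.radians(w))
    for i in range(0,len(out),8): print("CALL",",".join(f"{x:g}" for r in out[i:i+8] for x in r))
def tool(tilt,sg=-1):  # tilt deg from straight down, forward
    t=np.radians(tilt);Y=np.array([0,sg,0]);Z=np.array([np.sin(t),0,-np.cos(t)])
    return R.from_euler('Z',yaw)*R.from_matrix(np.c_[np.cross(Y,Z),Y,Z])
def now(s): return s['tool_pos'],R.from_rotvec(s['orientation'])
def tcp(tip,tilt=45,L=.186): return tow(tip)-L*tool(tilt).as_matrix()[:,2]
E
python3 - <<'E'
from h import *
from plant import robot
p,Q=now(robot.read_state()); N=24
tot=np.degrees((tool(0)*Q.inv()).as_rotvec()); print(tot.round(1))
r0,a0=np.hypot(*p[:2]),np.arctan2(p[1],p[0]); P=[]
for i in range(1,N+1):
    f=i/N; f=f-np.sin(2*np.pi*f)/(2*np.pi)*.4; g=min(1,f*1.7)
    r=r0+(.38-r0)*g; a=a0+(np.radians(-28)-a0)*f
    P.append(([r*np.cos(a),r*np.sin(a),p[2]],R.from_rotvec([0,0,-np.radians(155.6)*f])*Q))
P[-1]=(P[-1][0],tool(0))
rows(p,Q,P)
E
```

```text
[-0.000e+00 -1.000e-01 -1.556e+02]
CALL 0,-25.6,-10,0,-0,0,3.9,0,-26.4,-9.7,0,-0,0,4.1,0,-28.5,-9.9,0,-0,0,4.4,0,-31.1,-10.2,0.1,0,0,5,0,-34.5,-10.4,0,0,0,5.4,0,-37.9,-10.6,0,0,0,6.2,0,-41.3,-10.4,0.1,0,0.1,6.8,0,-44.2,-9.8,-0,0,-0,7.5
CALL 0,-46.6,-8.8,-0.1,-0,-0,8,0,-47.9,-7.5,0,-0,-0,8.6,0,-48.2,-5.8,0,-0,0,8.9,0,-47.4,-3.9,0,-0,0,9,0,-45.6,-2.1,0.1,-0,0,9,0,-38.5,8.5,-0,0,0.1,8.9,0,-30.2,19.2,-0.1,-0,-0,8.6,0,-27.4,19.8,-0,-0,-0,8
CALL 0,-24.5,19.7,-0.1,-0,-0,7.5,0,-21.3,19.1,-0,-0,0,6.8,0,-18.4,18,-0.1,-0,0,6.2,0,-15.7,16.9,0,-0,0,5.4,0,-13.5,15.6,-0,-0,0,5,0,-11.6,14.5,-0,-0,0.1,4.4,0,-10.4,13.7,-0.1,-0,-0,4.1,0,-9.5,13.4,0,-0.1,-0,3.9
```

Call:
drive_tool --moves '[0, -26, -10, 0, 0, 0, 4, 0, -26, -10, 0, 0, 0, 4, 0, -28, -10, 0, 0, 0, 4.5, 0, -31, -10, 0, 0, 0, 5, 0, -34, -10, 0, 0, 0, 5.5, 0, -38, -11, 0, 0, 0, 6, 0, -41, -10, 0, 0, 0, 7, 0, -44, -10, 0, 0, 0, 7.5]'

```text
t: 0.9
tool_pos: [0.3612, 0.3382, 0.4042]
orientation: [-1.648, -2.674, 0.001]
force: [0.9, 0.9, 0.7]
opening: 0.0339
gripper_force: 0.0
```

Call:
drive_tool --moves '[0, -46, -9, 0, 0, 0, 8, 0, -48, -7, 0, 0, 0, 8.5, 0, -48, -6, 0, 0, 0, 8.5, 0, -47, -4, 0, 0, 0, 8.5, 0, -45, -2, 0, 0, 0, 8.5, 0, -38, 8, 0, 0, 0, 8.5, 0, -30, 19, 0, 0, 0, 8.5, 0, -27, 20, 0, 0, 0, 8]'

```text
t: 1.7
tool_pos: [0.3815, -0.002, 0.4046]
orientation: [2.852, 1.318, 0.001]
force: [0.9, -0.4, 0.0]
opening: 0.0004
gripper_force: 0.0
```

Call:
drive_tool --moves '[0, -24, 20, 0, 0, 0, 7.5, 0, -21, 19, 0, 0, 0, 7, 0, -18, 18, 0, 0, 0, 6.5, 0, -16, 17, 0, 0, 0, 6, 0, -13, 16, 0, 0, 0, 5.5, 0, -12, 14, 0, 0, 0, 5, 0, -10, 14, 0, 0, 0, 4, 0, -9, 13, 0, 0, 0, 4]'

```text
t: 2.5
tool_pos: [0.3419, -0.175, 0.4044]
orientation: [-3.139, -0.117, 0.001]
force: [1.2, -0.2, 0.4]
opening: 0.0003
gripper_force: 0.0
```

Run:
```python
from h import *
from plant import robot
s=robot.read_state(); p,Q=now(s); print(s['t'],p,s['q'].round(2),s['opening'],np.degrees((Q.inv()*tool(0)).as_rotvec()).round(1))
# tilt in place then go to pre-bolt
P=[]; goal=tcp((-215,-92,135)); print(goal)
for i in range(1,9): P.append((p+(goal-p)*i/8,R.from_rotvec((tool(45*i/8)*Q.inv()).as_rotvec())*Q))
rows(p,Q,P)
```

```text
2.5 [ 0.34191741 -0.17502746  0.40437868] [-0.61 -0.49  2.04 -0.    1.6   0.89] 0.0003301016831223037 [-0.   0.  -0.6]
[ 0.33731086 -0.23166638  0.26652186]
CALL 0,-1.1,7,17.2,0,5.7,-0.6,0,-2.9,7,17.1,0,5.6,0,0,-4.5,7,16.6,0,5.6,0,0,-6.1,7,16.2,0,5.6,0,0,-7.7,7,15.5,0,5.7,0,0,-9.2,7,14.6,0,5.6,0,0,-10.5,7,13.7,0,5.6,0,0,-11.9,7,12.5,0,5.6,0
```

Call:
drive_tool --moves '[0, -1, 7, 17, 0, 5.7, -0.6, 0, -3, 7, 17, 0, 5.6, 0, 0, -4.5, 7, 17, 0, 5.6, 0, 0, -6, 7, 16, 0, 5.6, 0, 0, -8, 7, 15, 0, 5.7, 0, 0, -9, 7, 15, 0, 5.6, 0, 0, -10.5, 7, 14, 0, 5.6, 0, 0, -12, 7, 12, 0, 5.6, 0]'

```text
t: 3.3
tool_pos: [0.3375, -0.2312, 0.2665]
orientation: [-2.868, -0.126, -1.195]
force: [0.4, 0.4, -0.5]
opening: -0.0
gripper_force: 0.0
```

Run:
```python
from h import *
from plant import robot
s=robot.read_state(); p,Q=now(s); print(s['t'],p,s['q'].round(2),np.degrees((Q.inv()*tool(45)).as_rotvec()).round(1),s['force'])
print("tip",toh(p+.186*Q.as_matrix()[:,2]))
for k in ["top","wrist"]:
  c=robot.read_camera(k); np.savez(f"pics/{k}1.npz",**c); cv2.imwrite(f"pics/{k}1.png",c["color"][:,:,::-1])
```

```text
3.3 [ 0.33746709 -0.231246    0.26651709] [-1.04 -0.56  2.44  0.84  1.04  0.08] [-0.  -0.2  0.2] [ 0.38836997  0.41781725 -0.53223939]
tip [-214.31612673  -91.55261053  135.4895173 ]
```

View pics/top1.png

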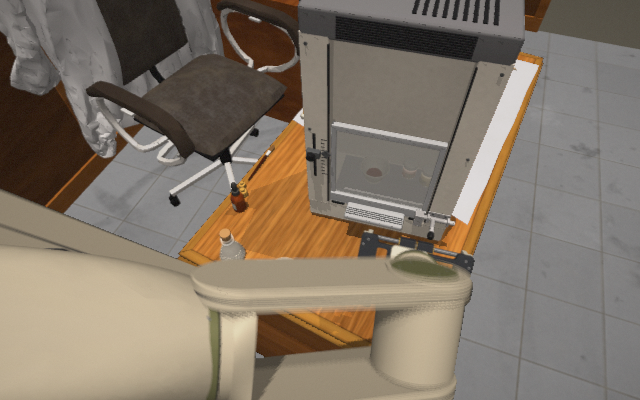

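View pics/wrist1.png

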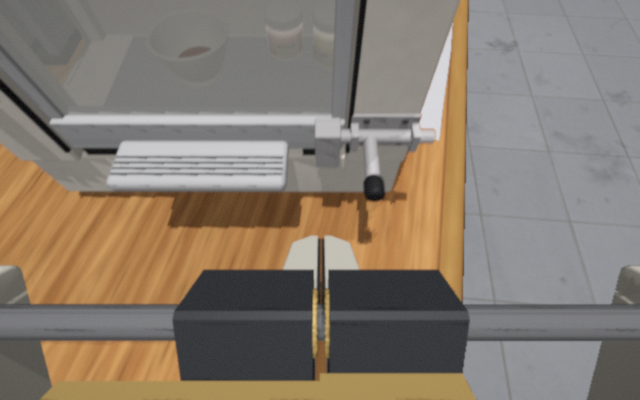

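The top view shows the hand in front of the cabinet, right of the lip; the wrist view shows the fingertips (290–357, 240) aimed between lip end (287,165) and knob (374,188). Check the finger shape in the tool frame.

Run:
```python
from h import *
from plant import robot
s=robot.read_state(); p,Q=now(s)
c=dict(np.load("pics/wrist1.npz")); W=cloud(c); T=Q.inv().apply((W-p).reshape(-1,3)).reshape(W.shape)*1000
H=toh(W)
for v in range(232,400,12):
  r=[(u,*T[v,u].round().astype(int)) for u in range(640) if c['depth'][v,u]>0 and T[v,u,2]<192 and abs(T[v,u,0])<60 and abs(T[v,u,1])<70]
  if r: print(v,[int(x) for x in r[0]],[int(x) for x in r[len(r)//2]],[int(x) for x in r[-1]])
for u,v in [(374,188),(372,160),(328,130),(287,180),(110,185)]: print(u,v,H[v,u].round(1))
```

```text
244 [291, 10, -15, 177] [321, 8, 0, 180] [350, 10, 14, 176]
256 [287, 10, -15, 162] [321, 6, 0, 170] [354, 10, 15, 163]
268 [283, 10, -16, 150] [321, 1, 0, 168] [358, 9, 15, 151]
280 [195, 36, -29, 92] [320, -5, 0, 167] [446, 36, 28, 92]
292 [186, 35, -30, 88] [322, 8, 0, 135] [455, 34, 30, 89]
304 [16, 31, -70, 90] [322, 31, 0, 90] [629, 31, 70, 90]
316 [3, 30, -69, 86] [321, 31, 0, 86] [639, 31, 69, 86]
328 [0, 28, -70, 85] [320, 28, -1, 85] [639, 28, 69, 85]
340 [8, 24, -70, 86] [324, 24, 0, 86] [638, 25, 70, 85]
352 [177, 26, -29, 79] [325, 24, 0, 82] [464, 27, 28, 79]
364 [178, 24, -29, 79] [326, -4, 1, 111] [463, 23, 29, 80]
376 [180, 22, -29, 78] [323, 21, 0, 79] [463, 23, 28, 77]
388 [50, 22, -53, 75] [261, 22, -12, 74] [470, 22, 28, 75]
374 188 [-165.4 -123.6  116.1]
372 160 [-142.  -124.3  114.1]
328 130 [-121.6  -94.7  120.9]
287 180 [-105.5  -58.2   33. ]
110 185 [-149.8   60.8   94.2]
```

Call:
drive_tool --moves '[0, 6, 0, 19, 0, 0, 0, 0, 6, 0, 19, 0, 0, 0, 0, 6, 0, 19, 0, 0, 0, 0, 6, 0, 19, 0, 0, 0, 0, 0, 0, 0, 0, 0, 0]'

```text
t: 3.9
tool_pos: [0.4095, -0.2239, 0.2302]
orientation: [-2.869, -0.13, -1.184]
force: [-0.8, 0.7, -0.1]
opening: 0.0002
gripper_force: 0.0
```

Call:
drive_tool --moves '[0, 0, 4, 0, 0, 0, 0, 0, 0, 4, 0, 0, 0, 0, 0, 0, 4, 0, 0, 0, 0, 0, 0, 4, 0, 0, 0, 0, 0, 0, 4, 0, 0, 0, 0, 0, 0, 4, 0, 0, 0]'

```text
invalid input at $.moves: expected a multiple of 7 numbers
```

```bash
cat > st.py <<'E'
from h import *
from plant import robot
s=robot.read_state(); p,Q=now(s); print(s['t'],s['q'].round(2),'F',s['force'].round(1),"tip",toh(p+.186*Q.as_matrix()[:,2]).round(1),np.degrees((Q.inv()*tool(45)).as_rotvec()).round(1))
E
python3 st.py
```

```text
3.9 [-0.85 -0.29  2.33  0.91  0.81  0.07] F [-0.8  0.7 -0.1] tip [-142.8  -89.5   98.4] [-0.3  0.2  0.2]
```

Call:
drive_tool --moves '[0, 0, 4, 0, 0, 0, 0, 0, 0, 4, 0, 0, 0, 0, 0, 0, 4, 0, 0, 0, 0, 0, 0, 4, 0, 0, 0, 0, 0, 0, 4, 0, 0, 0, 0, 0, 0, 4, 0, 0, 0, 0]'

```text
t: 4.5
tool_pos: [0.4102, -0.2492, 0.2307]
orientation: [-2.869, -0.127, -1.189]
force: [-1.8, 1.7, 2.2]
opening: 0.0004
gripper_force: 1.2
```

```bash
python3 st.py
```

```text
4.5 [-0.89 -0.23  2.29  0.92  0.83  0.03] F [-1.8  1.7  2.2] tip [-143.8 -115.3   99.2] [-0.1 -0.   0.1]
```

Call:
drive_tool --moves '[0, 0, 3, 0, 0, 0, 0, 0, 0, 3, 0, 0, 0, 0, 0, 0, 3, 0, 0, 0, 0, 0, 0, 3, 0, 0, 0, 0, 0, 0, 0, 0, 0, 0, 0]'

```text
t: 5.0
tool_pos: [0.4114, -0.261, 0.2303]
orientation: [-2.87, -0.127, -1.188]
force: [0.6, 0.2, -0.3]
opening: 0.0003
gripper_force: 0.2
```

```bash
python3 st.py
```

```text
5.0 [-0.91 -0.2   2.26  0.93  0.84  0.01] F [ 0.6  0.2 -0.3] tip [-143.7 -127.2   98.8] [-0.1  0.   0.1]
```

Call:
drive_tool --moves '[0, 0, 1.5, 0, 0, 0, 0, 0, 0, 1.5, 0, 0, 0, 0, 0, 0, 1, 0, 0, 0, 0]'

```text
t: 5.3
tool_pos: [0.4117, -0.2636, 0.2301]
orientation: [-2.866, -0.129, -1.187]
force: [-5.8, 9.9, 6.1]
opening: 0.0007
gripper_force: 5.7
```

```bash
python3 st.py
python3 - <<'E'
from h import *
from plant import robot
c=robot.read_camera("wrist"); H=toh(cloud(c))
m=(H[...,0]>-175)&(H[...,0]<-158)&(H[...,2]>105)&(H[...,2]<120)&(H[...,1]<-120)&(c['color'].max(-1)<80)
print(m.sum(), np.median(H[m],0) if m.any() else None, np.argwhere(m).mean(0))
E
```

```text
5.3 [-0.92 -0.19  2.26  0.93  0.84  0.  ] F [-5.8  9.9  6.1] tip [-143.6 -129.2   98.5] [-0.3  0.   0.2]
61 [-160.96733512 -128.77225495  114.12224455] [275.98360656 338.2295082 ]
```

Call:
drive_tool --moves '[0, 0, -4, 0, 0, 0, 0, 0, 0, -4, 0, 0, 0, 0, 0, -10, 0, -20, 0, 0, 0, 0, -10, 0, -20, 0, 0, 0, 0, 0, 0, 0, 0, 0, 0]'

```text
t: 5.85
tool_pos: [0.3678, -0.2608, 0.2452]
orientation: [-2.871, -0.126, -1.19]
force: [-1.2, -0.4, 0.2]
opening: 0.0003
gripper_force: 0.0
```

```bash
python3 st.py
python3 - <<'E'
from h import *
from plant import robot
c=robot.read_camera("wrist"); H=toh(cloud(c)); cv2.imwrite("pics/w2.png",c["color"][:,:,::-1])
m=(H[...,0]>-175)&(H[...,0]<-130)&(H[...,2]>107)&(H[...,2]<122)&(H[...,1]<-105)&(H[...,1]>-180)
m[250:]=0
print(m.sum(), np.median(H[m],0) if m.any() else None, np.argwhere(m).mean(0))
p,Q=now(robot.read_state())
def seg(a,b,k): return [a+(b-a)*i/k for i in range(1,k+1)]
a=tcp((-180,0,110)); b=tcp((-180,0,55)); e=tcp((-146,0,55))
P=seg(p,a,4)+seg(a,b,2)+seg(b,e,2)
rows(p,Q,[(x,tool(45)) for x in P]); print(p,a,b,e)
E
```

```text
5.85 [-1.01 -0.34  2.34  0.89  0.94  0.  ] F [-1.2 -0.4  0.2] tip [-187.1 -123.7  113.7] [ 0.  -0.   0.2]
1210 [-156.22210028 -148.85663313  114.96215102] [195.63553719 366.61652893]
CALL 0,0.6,-30.9,1.8,0,-0,0.1,0,0.5,-31,1.7,0,-0,0,0,0.6,-31,1.8,0,-0,0,0,0.5,-30.9,1.8,0,-0,0,0,-19.5,-0,19.4,0,-0,0,0,-19.4,-0.1,19.5,0,-0,0,0,12,0,12,0,-0,0,0,12,0,12,0,-0,0
[ 0.36839603 -0.26092554  0.24515078] [ 0.36435498 -0.1370217   0.24152186] [ 0.36435498 -0.1370217   0.18652186] [ 0.39823165 -0.1341284   0.18652186]
```

View pics/w2.png

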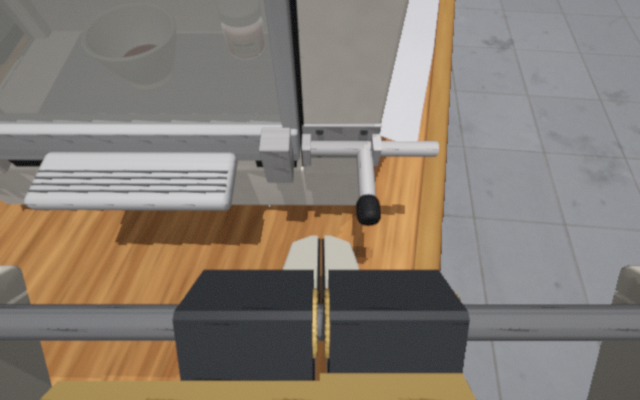

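The bolt is withdrawn (knob at (368,208), hood y about −149; rod end out of the keeper at (295,150)). On to the lip.

Call:
drive_tool --moves '[0, 0.5, -31, 2, 0, 0, 0, 0, 0.5, -31, 2, 0, 0, 0, 0, 0.5, -31, 2, 0, 0, 0, 0, 0.5, -31, 2, 0, 0, 0, 0, -19, 0, 19, 0, 0, 0, 0, -19, 0, 19, 0, 0, 0, 0, 12, 0, 12, 0, 0, 0, 0, 12, 0, 12, 0, 0, 0]'

```text
t: 6.7
tool_pos: [0.421, -0.1494, 0.189]
orientation: [-2.868, -0.138, -1.142]
force: [-36.9, -5.2, -4.3]
opening: 0.0004
gripper_force: 14.6
```

Call:
drive_tool --moves '[0, 0, 0, 0, 0, 0, 0]'

```text
t: 6.8
tool_pos: [0.4226, -0.1495, 0.1906]
orientation: [-2.866, -0.138, -1.146]
force: [-7.4, 0.6, -2.0]
opening: 0.0005
gripper_force: 3.3
```

```bash
python3 st.py
```

```text
6.8 [-0.67 -0.3   2.42  0.93  0.65  0.14] F [-7.4  0.6 -2. ] tip [-126.2  -13.2   56. ] [-1.3  1.4  0.1]
```

Call:
drive_tool --moves '[0, -5, 0, -5, 0, 0, 0, 0, -5, 0, -5, 0, 0, 0, 0, 0, -6, 0, -0.6, 0.7, 0, 0, 0, -6, 0, -0.6, 0.7, 0, 0, 0, 0, 0, 0, 0, 0]'

```text
t: 7.3
tool_pos: [0.4075, -0.1395, 0.1938]
orientation: [-2.868, -0.126, -1.2]
force: [-1.0, -0.2, 0.6]
opening: 0.0003
gripper_force: 0.0
```

```bash
python3 st.py
```

```text
7.3 [-0.67 -0.39  2.49  0.95  0.64  0.14] F [-1.  -0.2  0.6] tip [-136.3   -6.5   63.2] [ 0.1 -0.4  0.2]
```

Call:
drive_tool --moves '[0, 3, 0, -3, 0, 0, 0, 0, 4, 0, -4, 0, 0, 0, 0, 5, 0, -5, 0, 0, 0, 0, 5, 0, -5, 0, 0, 0, 0, 5, 0, -5, 0, 0, 0, 0, 5, 0, -5, 0, 0, 0, 0, 5, 0, -5, 0, 0, 0, 0, 3, 0, -3, 0, 0, 0]'

```text
t: 8.1
tool_pos: [0.4074, -0.1402, 0.244]
orientation: [-2.868, -0.126, -1.198]
force: [-3.9, 1.9, -3.1]
opening: 0.0007
gripper_force: 2.1
```

```bash
python3 st.py
cat > sash.py <<'E'
from h import *
from plant import robot
import sys
for k in ["wrist","top"]:
  c=robot.read_camera(k); H=toh(cloud(c)); np.savez(f"pics/{k}_{sys.argv[1]}.npz",**c); cv2.imwrite(f"pics/{k}_{sys.argv[1]}.png",c["color"][:,:,::-1])
  # lip top: horizontal points within lip footprint
  m=(c['depth']>0)&(H[...,0]>-145)&(H[...,0]<-114)&(abs(H[...,1])<62)&(H[...,2]>90)
  z=H[m][:,2]; print(k,m.sum())
  if m.sum(): h,e=np.histogram(z,np.arange(90,300,4)); i=h.argmax(); print(h[i],e[i],np.median(z[abs(z-e[i]-2)<5])-97)
E
python3 sash.py a
```

```text
8.1 [-0.67 -0.53  2.47  0.81  0.74  0.32] F [-3.9  1.9 -3.1] tip [-136.6   -7.   113.2] [ 0.1 -0.3  0.2]
wrist 17361
9975 146 52.88144796628745
top 573
472 150 54.22423158791429
```

Call:
drive_tool --moves '[0, 5, 0, -5, 0, 0, 0, 0, 6, 0, -6, 0, 0, 0, 0, 6, 0, -6, 0, 0, 0, 0, 6, 0, -6, 0, 0, 0, 0, 6, 0, -6, 0, 0, 0, 0, 6, 0, -6, 0, 0, 0, 0, 6, 0, -6, 0, 0, 0, 0, 4, 0, -4, 0, 0, 0]'

```text
t: 9.0
tool_pos: [0.4071, -0.1401, 0.3081]
orientation: [-2.868, -0.126, -1.199]
force: [-3.9, -1.1, -2.5]
opening: 0.0006
gripper_force: 2.2
```

Call:
drive_tool --moves '[0, 0, 0, 0, 0, 0, 0]'

```text
t: 9.1
tool_pos: [0.4074, -0.1403, 0.3085]
orientation: [-2.868, -0.126, -1.201]
force: [-1.3, -0.2, -0.3]
opening: 0.0007
gripper_force: 0.3
```

```bash
python3 st.py;python3 sash.py b
python3 - <<'E'
from h import *
im=cv2.imread("pics/top_b.png"); cv2.imwrite("pics/zb.png",cv2.resize(im[110:240,295:475],None,fx=4,fy=4,interpolation=cv2.INTER_CUBIC))
E
```

```text
9.1 [-0.67 -0.65  2.42  0.69  0.87  0.49] F [-1.3 -0.2 -0.3] tip [-136.4   -7.3  177.9] [ 0.1 -0.4  0.2]
wrist 17465
16974 214 118.15512680901264
top 266
239 214 118.54465192117073
```

View pics/zb.png

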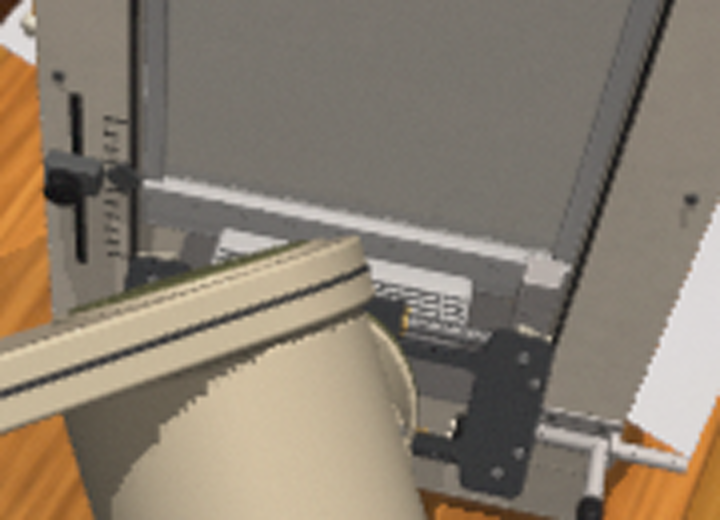

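The sash is up just below the pointer: tip at crop (135,177), rail's front top edge at about (145,192). Measure both by casting onto their planes.

```bash
cat > lev.py <<'E'
from h import *
import sys
c=dict(np.load(sys.argv[1])); g=c['color'].mean(-1)
for u in (333,336,340,345):
    col=g[148:175,u]; i=148+int(np.argmax(np.abs(np.diff(col))*(np.diff(col)<0)))  # bright top -> grey front
    a,b=g[i-1,u],g[i+2,u]; print(u,i+.5,cast(c,u,i+.5,-108).round(1),g[i-4:i+5,u].astype(int))
print("tip edges")
for u in (326,327,328): print(u,g[149:162,u].astype(int), cast(c,u,150,-114).round(1),cast(c,u,158,-114).round(1))
H=toh(cloud(c)); m=(H[...,0]<-112.5)&(H[...,0]>-117)&(H[...,1]>104)&(H[...,1]<118)&(H[...,2]>200)&(H[...,2]<270); z=H[m]; print(m.sum(),z[:,1].min(),np.percentile(z[:,2],[2,50,98]), np.median(z[z[:,1]<109.5],0))
E
python3 lev.py pics/top_b.npz
```

```text
333 156.5 [-108.   101.2  232.3] [106 106 104 167 186 118 105 107 106]
336 157.5 [-108.    94.9  231.2] [110 170 193 196 166 115 106 106 108]
340 157.5 [-108.    86.6  233.6] [112 117 174 197 194 144 111 106 108]
345 158.5 [-108.    76.2  233.6] [112 137 178 197 196 143 112 106 107]
tip edges
326 [122  92  66  55  49  50  49  53  55  66 102 105 106] [-114.   114.1  253.7] [-114.   114.2  230.4]
327 [73 72 51 60 55 49 49 49 57 61 62 63 64] [-114.   112.1  254.2] [-114.   112.1  231. ]
328 [30 32 31 52 63 51 50 52 34 33 33 36 30] [-114.   110.   254.8] [-114.   110.   231.6]
33 106.0916832283048 [210.63344828 241.27726106 252.94087998] [-113.56353871  107.82973699  240.61148411]
```

Call:
drive_tool --moves '[0, 2, 0, -2, 0, 0, 0, 0, 2, 0, -2, 0, 0, 0, 0, 1.5, 0, -1.5, 0, 0, 0, 0, 1, 0, -1, 0, 0, 0, 0, 0, 0, 0, 0, 0, 0]'

```text
t: 9.7
tool_pos: [0.407, -0.14, 0.3161]
orientation: [-2.868, -0.126, -1.197]
force: [-2.0, 0.6, -0.8]
opening: 0.0005
gripper_force: 1.2
```

```bash
python3 st.py; python3 sash.py c; python3 lev.py pics/top_c.npz
```

```text
9.7 [-0.67 -0.66  2.41  0.68  0.89  0.5 ] F [-2.   0.6 -0.8] tip [-137.1   -6.7  185.3] [ 0.1 -0.3  0.2]
wrist 17199
11269 218 124.72462946484535
top 228
114 222 125.09925701371859
333 154.5 [-108.   101.2  238.2] [104 106 122 190 177 105 104 108 104]
336 171.5 [-108.    94.1  188.2] [124 125 126 151 171  87  57  55  64]
340 155.5 [-108.    86.7  239.4] [111 137 186 199 195 124 107 108 106]
345 156.5 [-108.    76.4  239.5] [110 135 189 198 195 114 104 108 107]
tip edges
326 [124  91  64  54  46  51  51  51  54  66 100 105 105] [-114.   114.1  253.7] [-114.   114.2  230.4]
327 [72 72 52 57 56 50 52 52 53 63 62 64 62] [-114.   112.1  254.2] [-114.   112.1  231. ]
328 [33 32 36 51 63 52 52 53 38 29 33 30 30] [-114.   110.   254.8] [-114.   110.   231.6]
29 106.09288292468817 [229.14361879 241.10966899 265.75601721] [-113.09240037  107.69436368  240.60647997]
```

Call:
drive_tool --moves '[0, 1, 0, -1, 0, 0, 0, 0, 0.5, 0, -0.5, 0, 0, 0, 0, 0, 0, 0, 0, 0, 0]'

```text
t: 10.1
tool_pos: [0.4069, -0.14, 0.3182]
orientation: [-2.868, -0.126, -1.198]
force: [-1.9, 0.7, -1.4]
opening: 0.0006
gripper_force: 1.4
```

Call:
drive_tool --moves '[0, -2, 0, 2, 0, 0, 0, 0, -4, 0, 4, 0, 0, 0, 0, -5, 0, 5, 0, 0, 0, 0, -5, 0, 5, 0, 0, 0, 0, -6, 0, -2, 0, 0, 0, 0, -7, 0, -7, 0, 0, 0, 0, -7, 0, -7, 0, 0, 0, 0, 0, 0, 0, 0, 0, 0]'

```text
t: 10.9
tool_pos: [0.381, -0.1424, 0.2922]
orientation: [-2.869, -0.124, -1.197]
force: [-0.1, -0.2, -0.4]
opening: 0.0005
gripper_force: 0.0
```

```bash
python3 st.py; python3 sash.py d; python3 lev.py pics/top_d.npz
```

```text
10.9 [-0.74 -0.73  2.49  0.72  0.91  0.43] F [-0.1 -0.2 -0.4] tip [-163.2   -7.1  161.4] [ 0.1 -0.3  0.1]
wrist 16928
16923 222 126.74630999075137
top 780
699 222 127.0874532824912
333 153.5 [-108.   101.3  241.1] [107 108 107 167 192 122 109 108 107]
336 154.5 [-108.   95.  240.] [116 116 190 199 175 117 107 106 107]
340 154.5 [-108.    86.8  242.3] [113 135 177 197 198 147 112 108 108]
345 155.5 [-108.    76.5  242.3] [113 112 175 200 200 148 112 108 107]
tip edges
326 [124  93  66  56  49  51  50  52  52  66 103 108 106] [-114.   114.1  253.7] [-114.   114.2  230.4]
327 [74 73 50 61 54 51 54 52 56 61 63 62 64] [-114.   112.1  254.2] [-114.   112.1  231. ]
328 [35 33 35 54 64 53 49 51 38 29 31 34 35] [-114.   110.   254.8] [-114.   110.   231.6]
31 105.89313347685007 [220.78056363 242.5977953  264.56185343] [-113.84178283  107.67682578  244.94958751]
```

```bash
python3 -c "
from plant import robot
print(robot.close_job())"
```

```text
the job is handed in; nothing more can be done
None
```

I withdrew the bolt about 27 of its 28 mm and raised the sash about 127 mm, so by the camera its rail edge sits within about 2 mm of the pointer tip. The hand is clear of everything, nothing was gripped, and the job is handed in; no verdict was returned.

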